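# Pin and tensioner of a potter's wheel drive

## Task

The belt of the potter's wheel drive is about to be changed: take the plain steel guide pin out of the wooden rack and stand it fully home in the bore of the dark block on the drive's plate, and let go of it. Then, by the upright finger post over its idler roller, push the sprung tensioner arm back past its ratchet click and on towards its stop, and finish while still holding it there, so that your fingers and not the pawl carry the spring. Leave the other things where they are.

Things in the scene. Friction and masses are not known exactly. Their poses are not given: they have to be found in the camera images.
- pin: The guide pin: a plain steel cylinder, 14 mm diameter, 90 mm long, 0.1 kg, foot edge chamfered 2 mm. Origin at the centre of its foot, z up along the pin. It starts upright in one of the rack's three holes (any of them), its foot 10 mm and its top 100 mm above the table. The only plain straight steel one of the three.
- pin_foot (a point): Centre of the pin's foot (lower end).
- rack: Fixed wooden block 190 x 60 x 40 mm (x, y, z) on the table; origin under its centre, x along the row of three holes at x = -60, 0 and +60 mm, each 17 mm wide and 30 mm deep. Beside the row (along the rack's y) it is clear.
- headed_pin: Another pin in the rack, to be left: steel, 80 mm tall, with a thick head of 26 mm diameter on its upper 35 mm. Origin at its foot.
- stick: Wooden modelling stick in the rack, to be left: 14 mm diameter, 125 mm tall, pointed top. Origin at its foot.
- drive: The drive unit, fixed: a grey plate 300 x 340 x 12 mm (x, y, z), origin under its centre. On it, in its frame: an aluminium pulley of 120 mm diameter at (75, 90) mm, a green motor box with a small pulley at (90, -115) mm (nothing of these above 65 mm over the table), the dark bore block at (-50, -120) mm, the tensioner, its pawl.
- bore (a point): Centre of the bore's mouth, in the top of a dark steel block 50 x 50 mm, 42 mm above the table. The bore is upright, 17 mm wide, 30 mm deep (floor 12 mm above the table), chamfered 1.5 mm. With the pin home, its top is 102 mm above the table.
- tensioner_hinge (a point): Upright pivot axis of the tensioner arm, on the drive's plate at (-40, 110) mm; axes as the drive's. At the finger post the spring asks for about 3.5 N at rest, 9 N at the stop, with up to 3 N more while the pawl is lifted (about 0.2 to 0.45).
- tensioner (a joint): Swing of the tensioner arm about its upright pivot, in rad: 0 at rest (spring pressing it there), growing clockwise seen from above, which takes the finger post towards the drive's -x side. The ratchet clicks at about 0.46: let go beyond that, it falls back onto the pawl at 0.46 to 0.47. The end stop is at 0.70.
- finger_post: The tensioner's upright finger post: a steel cylinder, 16 mm diameter, 47 to 92 mm above the table, standing over the black idler roller (36 mm diameter) at the arm's free end. It can spin. Origin at the centre of its foot. In the drive's frame it lies (45, -122) mm from the pivot at joint 0, (-45, -122) mm at 0.70. Only the seated pin stands higher near it.
- pawl: The brass pawl, a sprung slider on the plate near the pivot's -x side; it clicks behind the stud of the arm's short ear. Origin at its nose. Need not be touched.
- spare_roller: Loose black roller, 36 mm diameter, 26 mm high, standing on the drive's plate. Bystander.
- jar: Glass jar, 72 mm diameter, 100 mm high. Bystander.
- tin: Red tin, 84 mm diameter, 100 mm high. Bystander.
- wrench: Wrench lying on the table, on the robot's left. Bystander.
- bird: Clay long-legged bird about 220 mm high on a round base of 110 mm. Bystander.

How it is judged:
By the outcome, as a careful person would: the job done as asked, in the order asked, and still so for the second after the job is handed in, while the arm keeps its last pose, push and grip.
It also fails if it takes over 48 s, if anything falls off the work surface, if the arm or the gripper's body presses on something with over 40 N, if the wrist force passes 120 N, or if a joint passes its speed limit or range.

## Robot

A 6-joint arm with a two-finger parallel gripper is mounted at the origin on the work surface. World frame = base frame: x ahead of the robot, y to its left, z up, the work surface at z = 0. Lengths are in mm, angles in rad, forces in N, time in s.
With the tool pointing down it reaches from about 350 to 775 mm from the base axis. Payload 7.3 kg.
Tool frame: the origin (TCP) lies at the very end of the fingers, on their centre line; the grasp point (between the pads) lies 19 mm behind it; z points along the fingers, y is the line along which they close (so a half turn about z gives the same grasp; the last joint's range is limited). The gripper opens to 92 mm and grips with 3 to 60 N. Pads are 19 mm wide; open, the fingers measure 130 mm over their backs; the gripper's body (75 mm by 190 mm) begins 47 mm behind the grasp point.
Start: joints at [-1.318, 0.342, 1.524, -0, 1.275, -0.146], TCP at [203.888, -483.813, 226.741] pointing down, gripper open.
Joint ranges: [-2.53, 2.53], [-0.77, 2.02], [0.04, 2.7], [-1, 4.14], [0.28, 2.66], [-3.11, 3.11]. Speed limits (rad/s): [2.57, 2.57, 3.14, 3.14, 3.14, 3.14].

## Interface

Orientations are given as [roll, pitch, yaw] about the fixed x, y, z axes, in that order (R = Rz(yaw) Ry(pitch) Rx(roll)).
In Python, from plant import get_obs, vision, workorder gives the robot as it stands.
- The arm moves only by the shell command python3 -m pendant 'ROWS' [OPENING]. ROWS is a JSON object of lists of equal length, an entry for each row: "dp": the shift along the tool's x, y, z in m, a list of three; "rotation": the turn, a rotation vector about the tool's x, y, z in rad, a list of three. A call has 1 to 8 rows; each row is the pose to reach, as a shift and turn from the pose commanded when the call began, along the tool's axes at that moment; what a row does not reach only later rows make up. A row lasts 1/8 s, in which the tool goes at most 62.5 mm and 10.7 degrees, less where a joint would pass 70% of its speed; a pose out of reach is approached as far as the arm can. A call with a gripper value outside its range is refused whole. OPENING is the finger opening in m, from 0 to 0.0918, set as the call begins (- or left out, the last holds). The fingers move at their own pace and stop on an object; the grip force is fixed at half the most. Time passes only in rows, so rows that repeat a pose let the fingers close. It gives the time, the measured TCP pose, the force, the opening and the grip force at its end, in the units of the state.
- get_obs(): the state, without advancing time (a new reading comes with each control period).
- vision.capture(name): name is "scene" or "top" or "wrist"; returns a dict with "pixels" (420x560x3 uint8, red, green, blue), "vfov" (degrees; the focal length in pixels is half the picture's height over the tangent of half this angle, whatever the lens; pixels are square), "cx", "cy" (the principal point, pixels), "pose" (4x4, takes a point from camera to world coordinates); the wrist camera has in their place "T_tool_cam" (4x4, takes a point from camera to tool coordinates, whose origin is the TCP and whose axes are the flange's). Camera axes: x right, y up, looking along -z (the intrinsics and any distortion apply to the point x, -y, -z); pixel columns grow to the right and rows downward; lengths in mm; the calibration is good to about 2 mm. A picture is of the moment at which its call begins: read the wrist's pose just before it. There is no depth.
- workorder.close_job(): hands the job in; it is judged then, once.
The state is a dict: "time": time; "joint_positions": joint angles; "dq": joint speeds; "tau": joint torques, N m; "tool_pos": TCP position; "tcp_rot": TCP orientation; "contact_force": force on the tool from outside, world axes, zero at the start; "moment": the same for the moment, N m; "grip_width": finger opening in mm; "finger_force": force on a finger pad.
Only numpy, scipy, OpenCV 4.12 (cv2) and the standard library are available. Lean on these libraries where they do the work, as an engineer would, in place of code of your own. Each camera call takes 0.05 s, during which the arm holds its last target. There are 200 camera calls.

## Working session

There is one attempt and no reset: what is moved stays moved. The work goes in short steps, Python scripts to look and compute and a shell command to move; the robot and the scene stay as the last step left them, time stands still between calls to the robot, and variables do not carry over. Pictures are saved under pics/ and viewed, at most 10 in all, crops included, and the job is handed in when it is done.

```bash
mkdir -p pics; ls
python3 - <<'E'
from plant import get_obs, vision
import cv2,pickle
print(get_obs())
for n in ("scene","top"):
    c=vision.capture(n); pickle.dump(c,open(n+'.pkl','wb'))
    print(n,{k:v for k,v in c.items() if k!='pixels'})
    cv2.imwrite(f'pics/{n}0.png',cv2.resize(c['pixels'][:,:,::-1],(800,600),interpolation=cv2.INTER_CUBIC))
E
```

```text
pics
{'time': 0.0, 'joint_positions': array([-1.31801780e+00,  3.42704824e-01,  1.52505185e+00, -5.38154450e-06,
        1.27537027e+00, -1.45952780e-01]), 'dq': array([ 6.49792277e-04,  4.25308434e-04,  1.95178377e-03, -5.47477739e-05,
       -6.30900983e-04, -5.47958202e-04]), 'tau': array([ 8.18914286e-04, -4.31237590e+01, -2.44215095e+01,  7.18236342e-02,
        5.59822388e-02, -1.62210345e-04]), 'tool_pos': array([ 203.76784151, -483.39200564,  226.04208852]), 'tcp_rot': array([-3.14007393e+00, -2.18048723e-04,  3.98732709e-01]), 'contact_force': array([-0.99092605,  0.43770933, -0.40504815]), 'moment': array([ 0.04552222,  0.00787041, -0.01200196]), 'finger_force': 0.0, 'grip_width': 92.01229640188059}
scene {'vfov': 46.190677616447104, 'cx': 281.958079200595, 'cy': 211.0106737997009, 'pose': array([[ 7.01333726e-01, -5.02251318e-01,  5.05840507e-01,
         1.19947558e+03],
       [ 7.12824169e-01,  4.90594016e-01, -5.01197780e-01,
        -6.64328579e+02],
       [ 3.56491922e-03,  7.12082246e-01,  7.02087008e-01,
         1.00361582e+03],
       [ 0.00000000e+00,  0.00000000e+00,  0.00000000e+00,
         1.00000000e+00]])}
top {'vfov': 45.241909547059365, 'cx': 276.7458845358851, 'cy': 207.719176510044, 'pose': array([[-8.49744872e-02,  9.75260336e-01, -2.04075020e-01,
         2.29432287e+02],
       [-9.96381766e-01, -8.35115227e-02,  1.57861255e-02,
         1.40917617e+01],
       [-1.64703359e-03,  2.04678046e-01,  9.78827965e-01,
         1.48628737e+03],
       [ 0.00000000e+00,  0.00000000e+00,  0.00000000e+00,
         1.00000000e+00]])}
```

View pics/scene0.png

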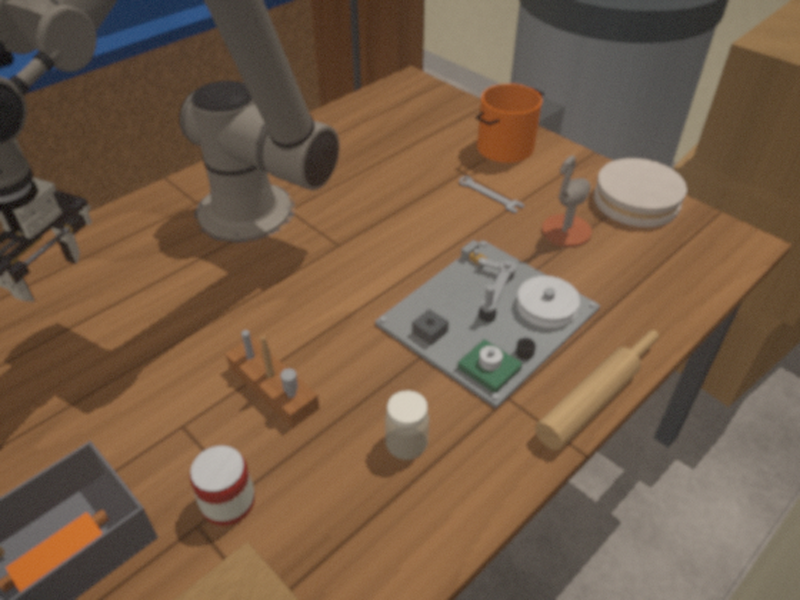

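View pics/top0.png

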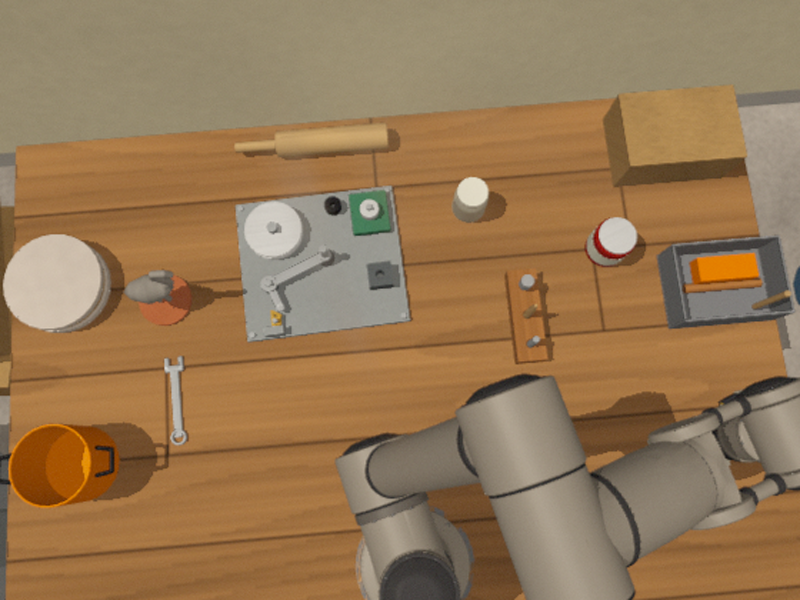

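Scene view (800x600): the plain pin is at about (247,345), the end of the rack nearest the robot, with the stick and headed pin beyond it. The bore block is at (430,325) and the finger post at (490,300). In the top view the pin is at (535,341) and the bore at (380,274). I'll enlarge both.

Run:
```python
import cv2,pickle
for n,(x,y,w,h,s) in {"top":(160,125,230,135,3.4),"scene":(150,165,280,140,2.8)}.items():
    p=pickle.load(open(n+'.pkl','rb'))['pixels'][y:y+h,x:x+w,::-1]
    cv2.imwrite(f'pics/{n}c.png',cv2.resize(p,None,fx=s,fy=s,interpolation=cv2.INTER_CUBIC))
```

```text
(no output)
```

View pics/topc.png

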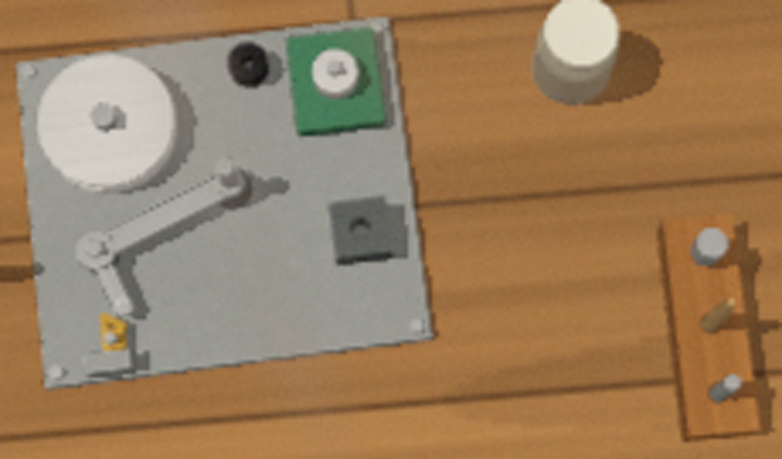

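View pics/scenec.png

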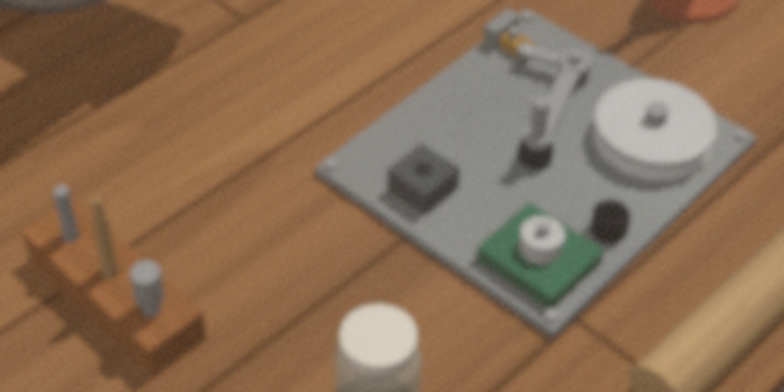

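Top crop: plate corners are at (18,63), (388,18), (433,338) and (46,387), the bore at (361,226), the post top at (224,166) and the pin top at (734,381). Scene crop: corners are at (317,170), (552,335), (754,137) and (520,12), the bore at (425,169), the post top at (541,100) and the pin top at (62,190).

```bash
cat > h.py <<'E'
import numpy as np,pickle
from scipy.optimize import least_squares
def proj(c,P,pose=None):
    T=np.linalg.inv(c['pose'] if pose is None else pose); p=T[:3,:3]@P+T[:3,3]
    f=c['pixels'].shape[0]/2/np.tan(np.radians(c['vfov'])/2)
    return np.array([c['cx']+f*p[0]/-p[2], c['cy']-f*p[1]/-p[2]])
def ray(c,uv,pose=None):
    T=c['pose'] if pose is None else pose; f=c['pixels'].shape[0]/2/np.tan(np.radians(c['vfov'])/2)
    return T[:3,3],T[:3,:3]@np.array([(uv[0]-c['cx'])/f,-(uv[1]-c['cy'])/f,-1])
def atz(c,uv,z,pose=None):
    o,d=ray(c,uv,pose); return o+d*(z-o[2])/d[2]
E
python3 - <<'E'
from h import *
C={n:pickle.load(open(n+'.pkl','rb')) for n in('top','scene')}
px={'top':lambda u:(160+(u[0]+.5)/3.4-.5,125+(u[1]+.5)/3.4-.5),'scene':lambda u:(150+(u[0]+.5)/2.8-.5,165+(u[1]+.5)/2.8-.5)}
pts={'top':{(150,170,12):(18,63),(150,-170,12):(388,18),(-150,-170,12):(433,338),(-150,170,12):(46,387),(-50,-120,42):(361,226),(5,-12,92):(224,166)},
'scene':{(-150,-170,12):(317,170),(150,-170,12):(552,335),(150,170,12):(754,137),(-150,170,12):(520,12),(-50,-120,42):(425,169),(5,-12,92):(541,100)}}
def W(q,k): a=q[2];return np.array([q[0]+k[0]*np.cos(a)-k[1]*np.sin(a),q[1]+k[0]*np.sin(a)+k[1]*np.cos(a),k[2]])
for sel in (['top'],['scene'],['top','scene']):
    r=lambda q:np.concatenate([proj(C[n],W(q,k))-px[n](v) for n in sel for k,v in pts[n].items()])
    s=least_squares(r,[500,100,0]); print(sel,s.x,np.abs(s.fun).max()); 
print(s.fun.reshape(-1,2).round(1).tolist())
print('bore',W(s.x,(-50,-120,42)),'post0',W(s.x,(5,-12,92)),'hinge',W(s.x,(-40,110,0)))
for nm,u,z in(('bore',(361,226),42),('post',(224,166),92),('pintop',(734,381),100),('pinbase',(722,397),40),('head',(712,243),90),('rackTL',(660,222),40),('rackBL',(687,440),40)):print(nm,'top',atz(C['top'],px['top'](u),z))
for nm,u,z in(('bore',(425,169),42),('post',(541,100),92),('pintop',(62,190),100),('pinbase',(70,240),40),('head',(146,268),90)):print(nm,'scene',atz(C['scene'],px['scene'](u),z))
E
```

```text
['top'] [6.26802175e+02 1.40481691e+02 4.41747477e-02] 0.6660767781698382
['scene'] [6.25490553e+02 1.40981776e+02 5.39668860e-02] 1.5464892914637858
['top', 'scene'] [6.26209451e+02 1.40631509e+02 4.88212534e-02] 1.5343932714412176
[[-0.8, 0.1], [0.1, -0.7], [0.2, 0.0], [-0.1, 0.8], [0.1, 0.3], [0.2, 0.3], [-1.5, -0.4], [0.6, -0.2], [0.8, 0.0], [1.5, -1.1], [-0.9, 0.7], [0.0, 1.3]]
bore [582.12525028  18.33439862  42.        ] post0 [631.78911561 128.88981676  92.        ] hinge [580.88890695 248.54836747   0.        ]
bore top [583.12037148  18.633872    42.        ]
post top [632.63198529 129.41589581  92.        ]
pintop top [ 413.15515209 -274.49549811  100.        ]
pinbase top [ 408.3411052 -275.1089099   40.       ]
head top [ 531.72757978 -272.80709082   90.        ]
rackTL top [ 565.00149716 -240.38805367   40.        ]
rackBL top [ 374.4719588  -241.09679053   40.        ]
bore scene [582.00247484  21.98761926  42.        ]
post scene [628.44706253 132.63557003  92.        ]
pintop scene [ 410.67985926 -269.98035742  100.        ]
pinbase scene [ 415.12577053 -275.39226574   40.        ]
head scene [ 527.18932117 -267.75426735   90.        ]
```

```bash
cat >> h.py <<'E'
from scipy.spatial.transform import Rotation as Ro
def togo(pos,yaw):
    """print dp, rotation (tool axes) from the measured pose to pos (mm), tool down at yaw"""
    from plant import get_obs
    o=get_obs(); R=Ro.from_euler('xyz',o['tcp_rot']); G=Ro.from_euler('xyz',[np.pi,0,yaw])
    print(round(o['time'],2),'at',o['tool_pos'].round(1),'rpy',o['tcp_rot'].round(4),'dp',(R.inv().apply(np.array(pos)-o['tool_pos'])/1000).round(4),'rot',(R.inv()*G).as_rotvec().round(4))
E
python3 - <<'E'
from h import *
from plant import vision
c=vision.capture('wrist'); print({k:v for k,v in c.items() if k!='pixels'})
togo((412,-273,210),0.02)
E
```

```text
{'vfov': 61.931701770582265, 'cx': 282.94863145403775, 'cy': 210.24635659005705, 'T_tool_cam': array([[-2.69191319e-04,  9.68543310e-01,  2.48844900e-01,
         6.62564146e+01],
       [ 9.99999964e-01,  2.65578229e-04,  4.80913683e-05,
        -6.96605684e-01],
       [-1.95092147e-05,  2.48844903e-01, -9.68543346e-01,
        -1.57104317e+02],
       [ 0.00000000e+00,  0.00000000e+00,  0.00000000e+00,
         1.00000000e+00]])}
0.15 at [ 203.8 -483.5  226.2] rpy [-3.1405e+00 -2.0000e-04  3.9880e-01] dp [ 0.2736 -0.1131  0.0164] rot [-0.0012  0.      0.3788]
```

```bash
python3 -m pendant '{"dp":[[0.046,-0.019,0.003],[0.092,-0.038,0.006],[0.138,-0.057,0.009],[0.184,-0.076,0.012],[0.230,-0.095,0.014],[0.2736,-0.113,0.016],[0.2736,-0.113,0.016],[0.2736,-0.113,0.016]],"rotation":[[0,0,0.07],[0,0,0.14],[0,0,0.21],[0,0,0.28],[0,0,0.34],[0,0,0.379],[0,0,0.379],[0,0,0.379]]}'
python3 - <<'E'
from h import *
from plant import vision,get_obs
import cv2
o=get_obs(); c=vision.capture('wrist'); c['o']=o; pickle.dump(c,open('w1.pkl','wb'))
print(o['time'],o['tool_pos'],o['tcp_rot'])
cv2.imwrite('pics/w1.png',cv2.resize(c['pixels'][:,:,::-1],(800,600),interpolation=cv2.INTER_CUBIC))
E
```

```text
time: 1.15
tool_pos: [411.8, -273.6, 210.6]
tcp_rot: [3.141, 0.001, 0.021]
contact_force: [-0.3, 0.8, 0.6]
grip_width: 91.8
finger_force: 0.0
1.15 [ 411.83226555 -273.62459726  210.55324543] [3.14146915e+00 6.19929463e-04 2.07321039e-02]
```

View pics/w1.png

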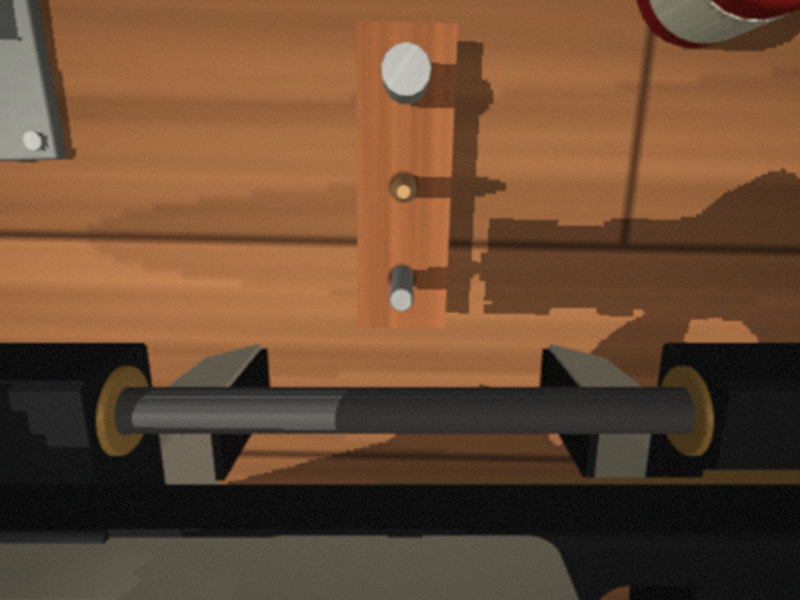

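The wrist view shows the pin top at (402,300), the stick tip at (403,191) and the headed pin's top centre at (406,69), in a straight row.

```bash
cat >> h.py <<'E'
def wpose(c):
    o=c['o'];T=np.eye(4);T[:3,:3]=Ro.from_euler('xyz',o['tcp_rot']).as_matrix();T[:3,3]=o['tool_pos'];return T@c['T_tool_cam']
E
python3 - <<'E'
from h import *
c=pickle.load(open('w1.pkl','rb'));P=wpose(c)
f=lambda u:((u[0]+.5)/800*560-.5,(u[1]+.5)/600*420-.5)
for n,u,z in(('pin',(402,300),100),('stick',(403,191),135),('head',(406,69),90),('rackBL',(357,326),40),('rackBR',(444,326),40),('rackTL',(358,22),40),('rackTR',(458,22),40)):print(n,atz(c,f(u),z,P))
E
```

```text
pin [ 409.30545986 -271.80898235  100.        ]
stick [ 469.45308496 -271.25928094  135.        ]
head [ 528.9261785  -271.51127406   90.        ]
rackBL [ 374.89430945 -241.34906076   40.        ]
rackBR [ 376.10909687 -300.98844053   40.        ]
rackTL [ 563.18308408 -242.54131101   40.        ]
rackTR [ 564.39879854 -301.70466816   40.        ]
```

```bash
python3 -m pendant '{"dp":[[-0.0023,-0.002,0.03],[-0.0023,-0.002,0.08],[-0.0023,-0.002,0.125],[-0.0023,-0.002,0.150],[-0.0023,-0.002,0.150]],"rotation":[[0,0,0.02],[0,0,0.02],[0,0,0.02],[0,0,0.02],[0,0,0.02]]}'; python3 -m pendant '{"dp":[[0,0,0],[0,0,0],[0,0,0],[0,0,0],[0,0,0],[0,0,0],[0,0,0],[0,0,0]],"rotation":[[0,0,0],[0,0,0],[0,0,0],[0,0,0],[0,0,0],[0,0,0],[0,0,0],[0,0,0]]}' 0.004
```

```text
time: 1.82
tool_pos: [408.1, -271.7, 59.3]
tcp_rot: [-3.139, 0.003, -0.002]
contact_force: [-0.6, 0.0, 0.3]
grip_width: 92.1
finger_force: 0.0
time: 2.82
tool_pos: [409.8, -271.5, 60.7]
tcp_rot: [3.142, 0.0, -0.0]
contact_force: [0.2, -0.4, 0.1]
grip_width: 16.4
finger_force: 0.0
```

```bash
python3 -m pendant '{"dp":[[0,0,0],[0,0,0]],"rotation":[[0,0,0],[0,0,0]]}'; python3 -m pendant '{"dp":[[0,0,-0.02],[0,0,-0.05],[0,0,-0.09],[0,0,-0.12],[0,0,-0.12]],"rotation":[[0,0,0],[0,0,0],[0,0,0],[0,0,0],[0,0,0]]}'
python3 -c "
from h import *
togo((582.5,18.8,185),0.0)"
```

```text
time: 3.08
tool_pos: [409.8, -271.5, 60.7]
tcp_rot: [3.142, 0.0, -0.0]
contact_force: [0.1, -0.6, -0.6]
grip_width: 13.5
finger_force: 30.0
time: 3.7
tool_pos: [410.7, -272.3, 182.7]
tcp_rot: [3.138, -0.004, -0.0]
contact_force: [0.1, 0.3, -1.2]
grip_width: 13.5
finger_force: 30.0
3.7 at [ 410.7 -272.3  182.7] rpy [ 3.1383e+00 -3.6000e-03 -2.0000e-04] dp [ 0.1717 -0.2911 -0.0026] rot [ 0.0033 -0.0036 -0.0002]
```

```bash
python3 -m pendant '{"dp":[[0.005,-0.03,-0.003],[0.025,-0.085,-0.003],[0.045,-0.14,-0.003],[0.065,-0.195,-0.003],[0.085,-0.245,-0.003],[0.1,-0.28,-0.003],[0.107,-0.291,-0.003],[0.107,-0.291,-0.003]],"rotation":[[0,0,0],[0,0,0],[0,0,0],[0,0,0],[0,0,0],[0,0,0],[0,0,0],[0,0,0]]}'
python3 -m pendant '{"dp":[[0,0,0],[0,0,0]],"rotation":[[0,0,0],[0,0,0]]}'
python3 - <<'E'
from h import *
from plant import vision,get_obs
import cv2
o=get_obs(); c=vision.capture('wrist'); c['o']=o; pickle.dump(c,open('w2.pkl','wb'))
cv2.imwrite('pics/w2.png',cv2.resize(c['pixels'][:,:,::-1],(800,600),interpolation=cv2.INTER_CUBIC))
E
```

```text
time: 4.7
tool_pos: [516.5, 19.6, 182.6]
tcp_rot: [3.141, 0.002, 0.001]
contact_force: [-0.4, -0.4, -0.3]
grip_width: 13.3
finger_force: 30.0
time: 4.95
tool_pos: [516.5, 18.3, 183.6]
tcp_rot: [3.141, 0.0, -0.002]
contact_force: [-0.4, -1.2, -0.8]
grip_width: 12.9
finger_force: 30.0
```

View pics/w2.png

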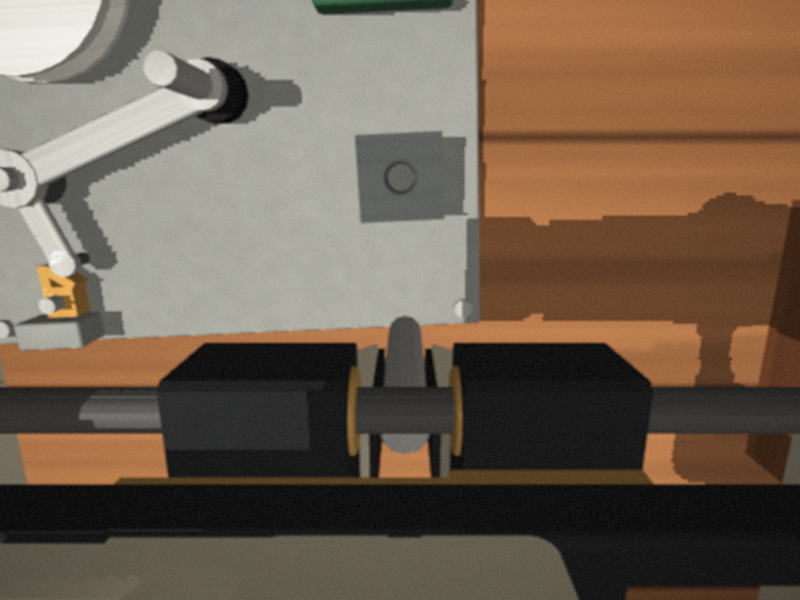

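The bore centre is at (401,177), the post top at (161,69), and the held pin's foot tip is near (404,318).

Run:
```python
from h import *
c=pickle.load(open('w2.pkl','rb'));P=wpose(c);o=c['o']
f=lambda u:((u[0]+.5)/800*560-.5,(u[1]+.5)/600*420-.5)
for n,u,z in(('bore',(401,177),42),('post',(161,69),92)):print(n,atz(c,f(u),z,P))
t=o['tool_pos'];print(t)
for d in (-7,0,7):
  for z in(-50.7,39.3): print(d,z,(proj(c,t+[d,0,z],P)+.5)/.7-.5)
togo((582.5,18.8,175),0.0)
```

```text
bore [579.76593438  20.68496866  42.        ]
post [628.58902183 130.31858563  92.        ]
[516.53277977  18.34708985 183.62267165]
-7 -50.7 [405.66105228 343.82926999]
-7 39.3 [406.62322491 457.07370358]
0 -50.7 [405.63620313 328.6058145 ]
0 39.3 [406.59463451 433.19688156]
7 -50.7 [405.6109527  313.13652637]
7 39.3 [406.56526994 408.67352365]
5.0 at [516.6  18.5 183.7] rpy [ 3.1414e+00  0.0000e+00 -1.8000e-03] dp [ 0.0659 -0.0004  0.0087] rot [ 0.0002  0.     -0.0018]
```

```bash
python3 -m pendant '{"dp":[[0.025,-0.0017,0.005],[0.055,-0.0017,0.02],[0.064,-0.0017,0.05],[0.064,-0.0017,0.075],[0.064,-0.0017,0.082],[0.064,-0.0017,0.082],[0.064,-0.0017,0.082],[0.064,-0.0017,0.082]],"rotation":[[0,0,0],[0,0,0],[0,0,0],[0,0,0],[0,0,0],[0,0,0],[0,0,0],[0,0,0]]}'
python3 - <<'E'
from h import *
from plant import vision,get_obs
import cv2
o=get_obs(); c=vision.capture('wrist'); c['o']=o; pickle.dump(c,open('w3.pkl','wb'))
a=cv2.resize(c['pixels'][130:300,180:380,::-1],None,fx=3.5,fy=3.5,interpolation=cv2.INTER_CUBIC)
cv2.imwrite('pics/w3.png',a);P=wpose(c);t=o['tool_pos']
print(t,[((proj(c,np.array(p),P)-[180,130]+.5)*3.5-.5).round() for p in [(579.8,20.7,42),(t[0],t[1],t[2]-50.7)]])
E
```

```text
time: 6.0
tool_pos: [581.4, 21.1, 102.8]
tcp_rot: [3.141, -0.002, -0.0]
contact_force: [-0.7, 0.1, 0.1]
grip_width: 13.4
finger_force: 30.0
[581.36766496  21.08657496 102.81093855] [array([366., 343.]), array([365., 351.])]
```

View pics/w3.png

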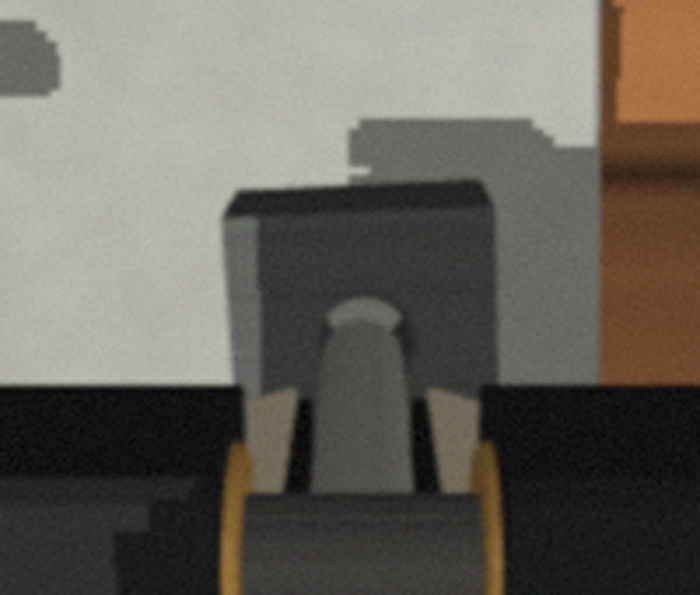

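The lit far rim of the bore at (365,297) shows directly behind the pin's foot edge at (363,320). The pin is aligned to within about 1 mm, so I'll lower it.

```bash
python3 -m pendant '{"dp":[[-0.0004,0.0006,0.006],[-0.0004,0.0006,0.012],[-0.0004,0.0006,0.017],[-0.0004,0.0006,0.021],[-0.0004,0.0006,0.021]],"rotation":[[0,0,0],[0,0,0],[0,0,0],[0,0,0],[0,0,0]]}'
```

```text
time: 6.68
tool_pos: [580.2, 20.6, 80.2]
tcp_rot: [3.142, 0.001, -0.0]
contact_force: [-0.1, -0.2, -0.6]
grip_width: 13.4
finger_force: 30.0
```

```bash
python3 -m pendant '{"dp":[[0,0,0.005],[0,0,0.01],[0,0,0.014],[0,0,0.0165],[0,0,0.018],[0,0,0.018]],"rotation":[[0,0,0],[0,0,0],[0,0,0],[0,0,0],[0,0,0],[0,0,0]]}'
```

```text
time: 7.42
tool_pos: [580.6, 20.6, 62.8]
tcp_rot: [3.141, -0.0, -0.0]
contact_force: [-0.5, -0.4, -0.2]
grip_width: 13.2
finger_force: 30.0
```

```bash
python3 -m pendant '{"dp":[[0,0,0.001],[0,0,0.0015]],"rotation":[[0,0,0],[0,0,0]]}'; python3 -m pendant '{"dp":[[0,0,0],[0,0,0],[0,0,0],[0,0,0],[0,0,0]],"rotation":[[0,0,0],[0,0,0],[0,0,0],[0,0,0],[0,0,0]]}' 0.05; python3 -m pendant '{"dp":[[0,0,-0.01],[0,0,-0.04],[0,0,-0.08],[0,0,-0.12],[0,0,-0.12]],"rotation":[[0,0,0],[0,0,0],[0,0,0],[0,0,0],[0,0,0]]}'
python3 -c "
from h import *
togo((629.5,130.5,180),1.62)
togo((629.5,130.5,180),-1.52)"
```

```text
time: 7.68
tool_pos: [581.0, 20.5, 62.6]
tcp_rot: [3.141, -0.002, -0.0]
contact_force: [-1.7, -0.2, 10.9]
grip_width: 13.4
finger_force: 30.0
time: 8.3
tool_pos: [580.4, 20.6, 61.1]
tcp_rot: [3.142, 0.0, -0.0]
contact_force: [-0.4, 0.2, 0.2]
grip_width: 49.9
finger_force: 0.0
time: 8.93
tool_pos: [582.5, 20.4, 185.6]
tcp_rot: [3.141, -0.008, -0.0]
contact_force: [0.0, 0.5, 0.3]
grip_width: 50.0
finger_force: 0.0
8.93 at [582.5  20.4 185.6] rpy [ 3.1407e+00 -8.1000e-03 -1.0000e-04] dp [ 0.047  -0.1101  0.0059] rot [ 0.0072 -0.0055 -1.6201]
8.93 at [582.5  20.4 185.6] rpy [ 3.1407e+00 -8.1000e-03 -1.0000e-04] dp [ 0.047  -0.1101  0.0059] rot [-0.0055 -0.0071  1.5199]
```

Seating contact read 10.9 N with the TCP at 62.6, so the pin is home and I've released it. Next I hover over the post with the closing axis along the drive's x.

```bash
python3 -m pendant '{"dp":[[0.006,-0.015,0],[0.012,-0.03,0],[0.018,-0.045,0],[0.024,-0.06,0],[0.03,-0.075,0],[0.036,-0.09,0],[0.042,-0.1,0],[0.047,-0.11,0]],"rotation":[[0,0,-0.18],[0,0,-0.36],[0,0,-0.54],[0,0,-0.72],[0,0,-0.9],[0,0,-1.08],[0,0,-1.26],[0,0,-1.44]]}';python3 -m pendant '{"dp":[[0,0,0],[0,0,0],[0,0,0],[0,0,0]],"rotation":[[0,0,-0.12],[0,0,-0.18],[0,0,-0.18],[0,0,-0.18]]}'
python3 - <<'E'
from h import *
from plant import vision,get_obs
import cv2
o=get_obs(); c=vision.capture('wrist'); c['o']=o; pickle.dump(c,open('w4.pkl','wb'))
cv2.imwrite('pics/w4.png',cv2.resize(c['pixels'][:,:,::-1],(800,600),interpolation=cv2.INTER_CUBIC))
togo((629.5,130.8,180),1.618)
E
```

```text
time: 9.93
tool_pos: [627.2, 131.0, 180.5]
tcp_rot: [-3.14, 0.0, 1.446]
contact_force: [0.1, 0.7, 0.6]
grip_width: 50.0
finger_force: 0.0
time: 10.42
tool_pos: [627.3, 130.5, 180.9]
tcp_rot: [-3.141, 0.0, 1.619]
contact_force: [1.0, 0.0, -0.4]
grip_width: 50.1
finger_force: 0.0
10.47 at [627.3 130.5 181. ] rpy [-3.1412e+00  1.0000e-04  1.6187e+00] dp [0.0002 0.0022 0.001 ] rot [-0.0004  0.0001  0.0007]
```

View pics/w4.png

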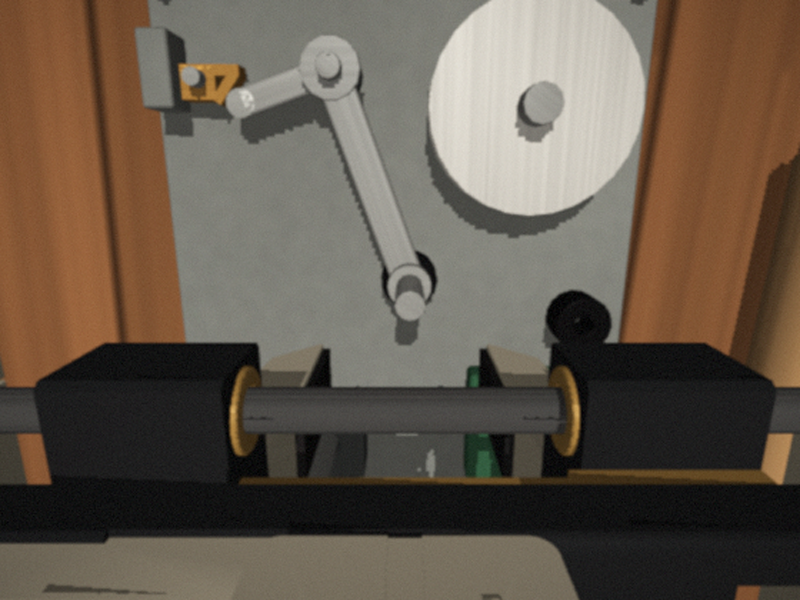

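The wrist view shows the post top at (410,305), between the open fingers and roughly central. The pivot is at (329,66).

Run:
```python
from h import *
c=pickle.load(open('w4.pkl','rb'));P=wpose(c)
p=atz(c,((410.5)*.7-.5,(305.5)*.7-.5),92,P);print(p)
togo((p[0],p[1],56),1.618)
a=0.047;Rz=np.array([[np.cos(a),-np.sin(a)],[np.sin(a),np.cos(a)]])
f=lambda t:Rz@[45*np.cos(t)-122*np.sin(t),-45*np.sin(t)-122*np.cos(t)]
y=1.618
for t in np.arange(.05,.701,.05):
    d=f(t)-f(0); print(round(t,2),d.round(1),'tool',(d@[np.cos(y),np.sin(y)]).round(1),(d@[np.sin(y),-np.cos(y)]).round(1))
```

```text
[629.44168215 132.21711693  92.        ]
10.47 at [627.3 130.5 181. ] rpy [-3.1412e+00  1.0000e-04  1.6187e+00] dp [0.0016 0.0022 0.125 ] rot [-0.0004  0.0001  0.0007]
0.05 [-6.  -2.4] tool -2.1 -6.2
0.1 [-12.2  -4.5] tool -3.9 -12.4
0.15 [-18.5  -6.2] tool -5.4 -18.7
0.2 [-24.8  -7.7] tool -6.5 -25.1
0.25 [-31.2  -8.8] tool -7.3 -31.6
0.3 [-37.7  -9.6] tool -7.8 -38.1
0.35 [-44.1 -10.1] tool -8.0 -44.6
0.4 [-50.6 -10.3] tool -7.9 -51.1
0.45 [-57.1 -10.1] tool -7.4 -57.5
0.5 [-63.6  -9.6] tool -6.6 -64.0
0.55 [-70.1  -8.8] tool -5.5 -70.4
0.6 [-76.5  -7.7] tool -4.1 -76.7
0.65 [-82.8  -6.3] tool -2.3 -83.0
0.7 [-89.1  -4.5] tool -0.3 -89.2
```

```bash
python3 -m pendant '{"dp":[[0.0014,0.002,0.04],[0.0014,0.002,0.085],[0.0014,0.002,0.115],[0.0014,0.002,0.125],[0.0014,0.002,0.125]],"rotation":[[0,0,0],[0,0,0],[0,0,0],[0,0,0],[0,0,0]]}';python3 -m pendant '{"dp":[[0,0,0],[0,0,0],[0,0,0],[0,0,0],[0,0,0],[0,0,0],[0,0,0]],"rotation":[[0,0,0],[0,0,0],[0,0,0],[0,0,0],[0,0,0],[0,0,0],[0,0,0]]}' 0.01
```

```text
time: 11.1
tool_pos: [629.5, 132.0, 56.2]
tcp_rot: [-3.141, 0.0, 1.619]
contact_force: [-0.1, 0.3, 0.7]
grip_width: 50.0
finger_force: 0.0
time: 11.98
tool_pos: [629.9, 132.1, 56.6]
tcp_rot: [3.14, 0.0, 1.62]
contact_force: [2.1, 0.5, 1.5]
grip_width: 15.8
finger_force: 30.0
```

```bash
python3 -m pendant '{"dp":[[-0.002,-0.006,0],[-0.004,-0.0125,0],[-0.0055,-0.0185,0],[-0.0065,-0.025,0],[-0.0073,-0.0315,0],[-0.0078,-0.038,0],[-0.008,-0.0445,0],[-0.0079,-0.051,0]],"rotation":[[0,0,0],[0,0,0],[0,0,0],[0,0,0],[0,0,0],[0,0,0],[0,0,0],[0,0,0]]}'
```

```text
time: 12.98
tool_pos: [579.5, 122.0, 56.6]
tcp_rot: [3.139, -0.001, 1.62]
contact_force: [6.5, 3.9, 0.2]
grip_width: 15.2
finger_force: 30.0
```

```bash
python3 -m pendant '{"dp":[[0.0003,-0.005,0],[0.001,-0.011,0],[0.002,-0.017,0],[0.003,-0.0225,0],[0.0045,-0.028,0],[0.0045,-0.028,0],[0.0045,-0.028,0],[0.0045,-0.028,0]],"rotation":[[0,0,0],[0,0,0],[0,0,0],[0,0,0],[0,0,0],[0,0,0],[0,0,0],[0,0,0]]}'
python3 - <<'E'
from h import *
from plant import vision,get_obs
import cv2
ims=[]
for n,(x,y,w,h) in {"scene":(150,165,280,140),"wrist":(0,0,560,280)}.items():
    o=get_obs();c=vision.capture(n)
    ims.append(cv2.resize(c['pixels'][y:y+h,x:x+w,::-1],(600,300),interpolation=cv2.INTER_CUBIC))
print(o['contact_force'],o['moment'],o['tool_pos'],o['grip_width'])
cv2.imwrite('pics/fin.png',cv2.vconcat(ims))
E
```

```text
time: 13.98
tool_pos: [552.2, 124.9, 56.6]
tcp_rot: [3.137, -0.0, 1.62]
contact_force: [9.3, 3.5, -0.6]
grip_width: 15.4
finger_force: 30.0
[8.61812295 2.60316717 0.42232848] [ 0.39652092 -1.49980606  0.00846274] [552.14713836 124.92668142  56.5852589 ] 15.268626733551347
```

View pics/fin.png

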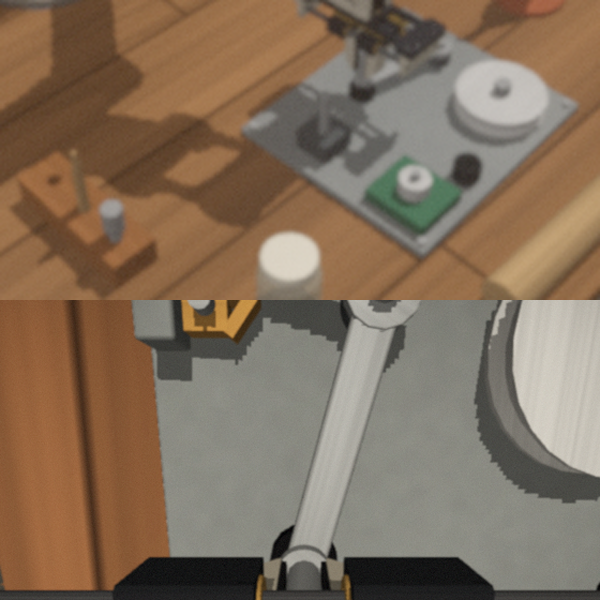

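The pin stands upright in the block at (322,105) in the scene half of the picture. The other items are in place, and the fingers hold the post at about 0.61 with about 9 N, which matches the spring.

```bash
python3 -c "
from plant import workorder
print(workorder.close_job())"
```

```text
the job is handed in; nothing more can be done
None
```

The guide pin is home in the bore and released, and I handed the job in with the fingers holding the tensioner at about 0.61 rad: past the click, short of the stop, carrying about 9 N of spring; no verdict was returned.

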